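Refit the cue knob and hold it pressed

ROBOT

A 7-joint arm with a two-finger parallel gripper is mounted at the origin on the work surface. World frame = base frame: x ahead of the robot, y to its left, z up, the work surface at z = 0. Lengths are in m, angles in rad, forces in N, time in s.
With the tool pointing down it reaches from about 0.425 to 0.925 m from the base axis. Payload 6.8 kg.
Tool frame: the origin (TCP) lies at the very end of the fingers, on their centre line; the grasp point (between the pads) lies bot.grip_point_offset behind it (bot.grip_point_offset is the distance from the TCP to the grasp point, in m); z points along the fingers, y is the line along which they close (so a half turn about z gives the same grasp; the last joint's range is limited). The gripper opens to 85 mm and grips with 20 to 120 N. Pads are 22 mm wide; open, the fingers measure 114 mm over their backs; the gripper's body (76 mm by 85 mm) begins 54 mm behind the grasp point. The pads swing forward as they close: fully open they stand 13 mm farther back than shut.
Start: joints at [-1.315, 0.477, 0.022, 1.555, -0.011, 1.109, -0.083], TCP at [0.24, 0.631, 0.231] pointing down, gripper open.
Joint ranges: [-2.96, 2.96], [-0.34, 2.1], [-1.41, 1.46], [0.24, 2.44], [-1.37, 4.51], [0.17, 1.92], [-2.96, 2.96]. Speed limits (rad/s): [2.39, 2.39, 3.14, 3.14, 3.14, 3.14, 3.14].

INTERFACE

Orientations are given as a unit quaternion [w, x, y, z].
In Python, from station import bot, imaging gives the robot as it stands. The module is installed in compiled form; this text tells all that it offers.
- The arm moves only by the tool carry_out, never from a script. Its argument "targets" is one flat list of numbers, 5 for each row, row after row: the closure in counts, from 0 (fully open) to 255 (shut), then the shift along the world's x, y, z in mm, then the turn about the world's z in degrees. A call has 1 to 20 rows; each row shifts and turns the commanded pose from where the row before left it; what a row does not reach is not made up. A row lasts 1/10 s, in which the tool goes at most 50 mm and 8.59 degrees, less where a joint would pass 70% of its speed; a pose out of reach is approached as far as the arm can. A call is refused whole if a number of a shift passes 50 or a number of a turn 8.59, either way. A call with a gripper value outside its range is refused whole. The fingers move at their own pace and stop on an object; "newtons" is the grip in N (left out, the last holds). Time passes only in rows, so rows that do not move let the fingers close. It gives the time, the measured TCP pose, the force, the opening and the grip force at its end, in the units of the state.
- bot.get_obs(): the state, without advancing time (a new reading comes with each control period).
- imaging.read_camera(name): name is "scene" or "top" or "wrist"; returns a dict with "frame" (400x640x3 uint8, red, green, blue), "fov_y" (degrees; the focal length in pixels is half the picture's height over the tangent of half this angle, whatever the lens; pixels are square), "cx", "cy" (the principal point, pixels), "pose" (4x4, takes a point from camera to world coordinates); the wrist camera has in their place "tool_from_camera" (4x4, takes a point from camera to tool coordinates, whose origin is the TCP and whose axes are the flange's). Camera axes: x right, y up, looking along -z (the intrinsics and any distortion apply to the point x, -y, -z); pixel columns grow to the right and rows downward; lengths in m; the calibration is good to about 2 mm. A picture is of the moment at which its call begins: read the wrist's pose just before it. There is no depth.
- bot.hand_in(): hands the job in; it is judged then, once.
The state is a dict: "t": time; "q": joint angles; "joint_vel": joint speeds; "joint_torque": joint torques, N m; "eef_pos": TCP position; "tool_rot": TCP orientation; "contact_force": force on the tool from outside, world axes, zero at the start; "torque": the same for the moment, N m; "gripper_width": opening from 0.0 (shut) to 1.0 (fully open); "grasp_force": force on a finger pad.
Only numpy, scipy, OpenCV 4.12 (cv2) and the standard library are available. Lean on these libraries where they do the work, as an engineer would, in place of code of your own. Each camera call takes 0.05 s, during which the arm holds its last target. There are 200 camera calls.

TASK

Take the white pointer knob out of the black tray, turn it so the flat in its bore matches the flat of the bare D-shaft on the mixer, and slide it fully home on that shaft. Then push the knob all the way down against the shaft's spring switch and finish like that, with the gripper still on the knob holding it pressed: do not let go or let it spring back. Leave the other things in the tray and the hex driver lying where they are.

Things in the scene. Friction and masses are not known exactly. Their poses are not given: they have to be found in the camera images.
- knob: White plastic pointer knob, 34 mm tall, 50 g, standing bore down on the tray's floor. Origin: on the bore axis at the underside; z up, x towards the pointer nose (within 75 degrees of the robot's +x at the start). The bore opens only below, 18 mm deep: a D, 16 mm round with its flat 4 mm from the axis on the pointer (+x) side, so about 1 mm play all round on the shaft.
- knob_top (a point): Middle of the knob's top, on its axis, 34 mm above its origin; same axes. Outline from above: two parallel flat sides 28 mm apart (y), running from 16 mm behind to 14 mm ahead of the axis, then tapering to a blunt nose 8 mm wide, 31 mm ahead; the tail ends 21 mm behind. Best gripped across the flat sides.
- shaft_tip (a point): Axis point at the top end of the bare steel D-shaft standing 26 mm above the mixer's panel. 14 mm round, flat 3 mm from the axis, top edge chamfered 2 mm. z up, x straight out of the flat (within 61 degrees of the robot's +x). With the knob fully home, x axes along each other, the knob's origin is 18 mm below this point. Turns stiffly (0.06 N m); the point sinks as the shaft is pressed.
- cue_push (a joint): How far the shaft is pressed down, m: 0 free, 0.006 at its bottom stop. A spring pushes it back up: 3 N to start it moving, 9 N at the stop.
- mixer: Dark steel mixer, fixed: 204 x 236 mm (x, y), wooden end cheeks, flat panel 55 mm above the glass. Origin under its middle. In its axes the bare shaft stands at x -10, y +30 mm; three fixed white pointer knobs at y -68 mm (x -62, 2, 66), up to 85 mm above the glass; two fader caps at x +83 mm, 64 mm above the glass.
- tray: Black ABS cartridge tray, fixed, 240 x 200 mm (x, y), 14 mm tall rim 4 mm thick, floor 4 mm above the glass. Origin under its middle. The knob stands in its half nearer the robot.
- headshell: chrome headshell with cartridge, about 60 x 18 x 16 mm, lying in the tray's far half; origin under its middle. Leave it alone.
- stylus_guard: blue hard silicone stylus guard, 25 x 16 x 9 mm, lying in the tray's far left corner; origin under its middle. Leave it alone.
- round_knob: round aluminium knob, 34 mm across, 20 mm tall, standing in the tray's far right part; not the one to fit. Leave it alone.
- hex_driver: short steel hex driver, 92 mm long, 16 mm thick, lying on the glass between tray and mixer; origin under its middle. Leave it alone.
Things that resemble listed ones, but are neither listed nor needed, are in the scene too. Leave any red look-alike of the knob alone.

How it is judged:
On the way, in this order (a step that is already met when the one before it is completed fails the run):
1. The knob is lifted out of the tray, upright (height (world z) of knob above 0.05 m and angle between knob's own z axis and vertical below 0.3 rad), for 0.1 s.
2. The knob is on the shaft by at least 6 mm, flat to flat (z of knob in the frame of shaft_tip below -0.006 m and horizontal distance between knob and shaft_tip below 0.003 m and angle between the x axis of knob and the x axis of shaft_tip, either way round below 0.25 rad).
At the end, for the whole second after the job is handed in: Knob fully home on the D-shaft (underside over 16.5 mm below the shaft end, axes within 3 mm, pointer within 0.25 rad of the flat, upright within 0.12 rad) and at rest; shaft pressed in over 4.5 of its 6 mm; the fingers bear on the knob with over 2 N (z of knob in the frame of shaft_tip below -0.0165 m and horizontal distance between knob and shaft_tip below 0.003 m and angle between the x axis of knob and the x axis of shaft_tip, either way round below 0.25 rad and angle between knob's own z axis and vertical below 0.12 rad and value of joint cue_push above 0.0045 m and contact force between the fingers and knob above 2 N and linear speed of knob below 0.02 m/s); the arm keeps its last pose, push and grip.
It fails at once if a thing in the tray or the hex driver is moved by more than 30 mm (distance of any of headshell, stylus_guard, round_knob, hex_driver from where it was at the start of the episode above 0.03 m).
It also fails if it takes over 42 s, if anything falls off the work surface, if the arm or the gripper's body presses on something with over 40 N, if the wrist force passes 120 N, or if a joint passes its speed limit or range.

## Working session

There is one attempt and no reset: what is moved stays moved. The work goes in short steps, Python scripts to look and compute and a tool call to move; the robot and the scene stay as the last step left them, time stands still between calls to the robot, and variables do not carry over. Pictures are saved under pics/ and viewed, at most 10 in all, crops included, and the job is handed in when it is done.

Besides the shell and the picture viewer there is one more tool, called as name(argument=value, ...), one argument or row to a line, values as JSON. carry_out: Moves the arm, as the interface text tells. Its arguments: {"type":"object","properties":{"targets":{"type":"array","items":{"type":"number"}},"newtons":{"type":"number"}},"required":["targets"]}

```bash
mkdir -p pics; cat > h.py <<'E'
import numpy as np, cv2
from station import bot, imaging
def K(c):
    f=200/np.tan(np.radians(c["fov_y"])/2); return f
def R(q):
    w,x,y,z=q
    from scipy.spatial.transform import Rotation as S
    return S.from_quat([x,y,z,w]).as_matrix()
def pose(c,o=None):
    if "pose" in c: return np.array(c["pose"])
    T=np.eye(4);T[:3,:3]=R(o["tool_rot"]);T[:3,3]=o["eef_pos"]
    return T@np.array(c["tool_from_camera"])
def ray(c,P,uv,z):
    f=K(c);uv=np.atleast_2d(uv).astype(float)
    d=np.c_[(uv[:,0]-c["cx"])/f,-(uv[:,1]-c["cy"])/f,-np.ones(len(uv))]@P[:3,:3].T
    o=P[:3,3]; s=(z-o[2])/d[:,2]; return o+d*s[:,None]
def proj(c,P,X):
    X=np.atleast_2d(X); p=(X-P[:3,3])@P[:3,:3]; f=K(c)
    return np.c_[c["cx"]+f*p[:,0]/-p[:,2], c["cy"]-f*p[:,1]/-p[:,2]]
def look(n):
    o=bot.get_obs(); c=imaging.read_camera(n); return c,pose(c,o),o
def save(n,im): cv2.imwrite("pics/"+n+".png",cv2.cvtColor(im,cv2.COLOR_RGB2BGR))
E
python3 - <<'E'
from h import *
o=bot.get_obs();print(o,bot.grip_point_offset)
for n in("top","scene"):
    c,P,o=look(n);save(n,c["frame"]);print(n,{k:v for k,v in c.items() if k!="frame"})
c,P,o=look("wrist");print({k:v for k,v in c.items() if k!="frame"})
E
```

```text
{'t': 0.0, 'q': array([-1.31507506,  0.47778991,  0.02232796,  1.5564234 , -0.01150266,
        1.10927427, -0.08310231]), 'joint_vel': array([-0.0005406 , -0.00151443, -0.00134687, -0.00079348,  0.0017704 ,
        0.00262198,  0.00062088]), 'joint_torque': array([ 2.04350267e-04, -5.96423578e+01,  1.60738081e+00, -2.81204742e+01,
        1.23418905e-02,  9.14461358e-03,  7.13827461e-06]), 'eef_pos': array([0.23999916, 0.63028333, 0.23034415]), 'tool_rot': array([-9.90631776e-05,  1.80894754e-01,  9.83502063e-01, -8.77915083e-04]), 'contact_force': array([-0.12300773,  0.34909349,  0.57037585]), 'torque': array([ 0.03211043,  0.00148498, -0.03161986]), 'grasp_force': 0.0, 'gripper_width': 1.0008546790637955} 0.0187
top {'fov_y': 42.03466371339552, 'cx': 323.8948483828399, 'cy': 198.15204321093697, 'pose': array([[-0.02825699,  0.99057902, -0.13399535,  0.36497346],
       [-0.99955134, -0.02933256, -0.00605922,  0.05862198],
       [-0.00993256,  0.13376402,  0.99096344,  1.22006585],
       [ 0.        ,  0.        ,  0.        ,  1.        ]])}
scene {'fov_y': 51.15162168237821, 'cx': 329.3102279899012, 'cy': 195.52048886015135, 'pose': array([[ 0.51884349, -0.67731624,  0.52157851,  0.91956475],
       [ 0.85470966,  0.42279378, -0.30119234, -0.16899875],
       [-0.01651769,  0.60206987,  0.79827253,  0.74045649],
       [ 0.        ,  0.        ,  0.        ,  1.        ]])}
{'fov_y': 65.11229761870928, 'cx': 319.0122972881102, 'cy': 199.523908721102, 'tool_from_camera': array([[-9.83656947e-04,  9.45902341e-01,  3.24449986e-01,
         8.36124403e-02],
       [ 9.99999342e-01,  7.39198012e-04,  8.76705756e-04,
         5.13117041e-05],
       [ 5.89445243e-04,  3.24450635e-01, -9.45902446e-01,
        -1.41418601e-01],
       [ 0.00000000e+00,  0.00000000e+00,  0.00000000e+00,
         1.00000000e+00]])}
```

View pics/top.png

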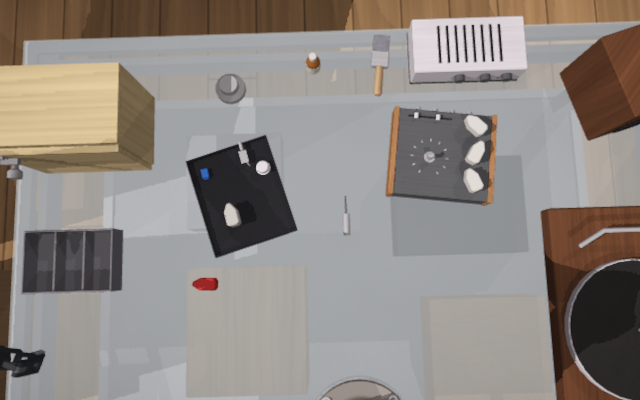

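View pics/scene.png

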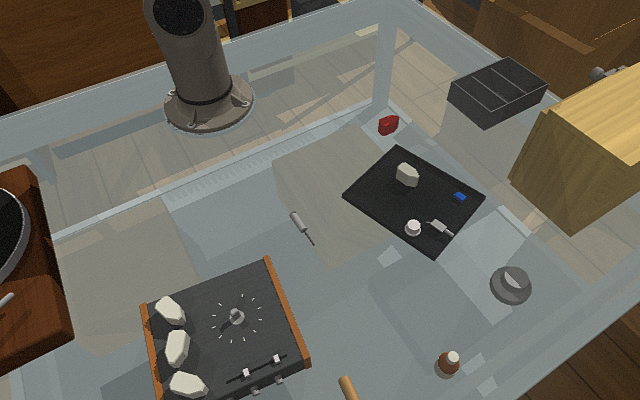

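Top view: candidates for the knob are the white pointer knob in the tray (232,215), the three fixed white knobs on the mixer (475,125), (477,152), (473,181), the round knob (263,167), and the red look-alike (205,284). The one standing in the tray's near half at (232,215) fits the description. The shaft is at about (430,156).

```bash
python3 - <<'E'
from h import *
c,P,o=look("top");im=c["frame"];hsv=cv2.cvtColor(im,cv2.COLOR_RGB2HSV)
m=((hsv[...,2]>120)&(hsv[...,1]<60)).astype(np.uint8);w=np.zeros_like(m);w[195:232,218:248]=m[195:232,218:248]
cn=max(cv2.findContours(w,0,2)[0],key=cv2.contourArea)
X=ray(c,P,cn[:,0],.038);print("knob c",ray(c,P,[[232,215]],.038),"bbox",X.min(0),X.max(0),cv2.contourArea(cn))
v=cv2.PCACompute(X[:,:2].astype(np.float32),None);print("pca",v)
print("shaft",ray(c,P,[[430,156]],.081), "tray",ray(c,P,[[187,161],[266,136],[297,229],[216,257]],.014))
print("mixer",ray(c,P,[[396,108],[497,116],[491,204],[388,195]],.06))
s=im[185:245,200:270];s=cv2.resize(s,None,fx=6,fy=6,interpolation=cv2.INTER_CUBIC)
t=im[130:190,400:460];t=cv2.resize(t,None,fx=6,fy=6,interpolation=cv2.INTER_CUBIC)
save("crop1",np.hstack([s,t]))
E
```

```text
knob c [[0.49218507 0.27689933 0.038     ]] bbox [0.46914199 0.2632108  0.038     ] [0.52017315 0.29520626 0.038     ] 224.5
pca (array([[0.49453515, 0.28059387]], dtype=float32), array([[ 0.95569974,  0.2943434 ],
       [-0.2943434 ,  0.95569974]], dtype=float32))
shaft [[ 0.60672452 -0.1733979   0.081     ]] tray [[0.62635046 0.38740572 0.014     ]
 [0.68127504 0.19946105 0.014     ]
 [0.45769303 0.13042804 0.014     ]
 [0.39844819 0.31875324 0.014     ]]
mixer [[ 0.72602198 -0.10593272  0.06      ]
 [ 0.69986105 -0.33591057  0.06      ]
 [ 0.49756036 -0.30779413  0.06      ]
 [ 0.52471588 -0.07853524  0.06      ]]
```

View pics/crop1.png

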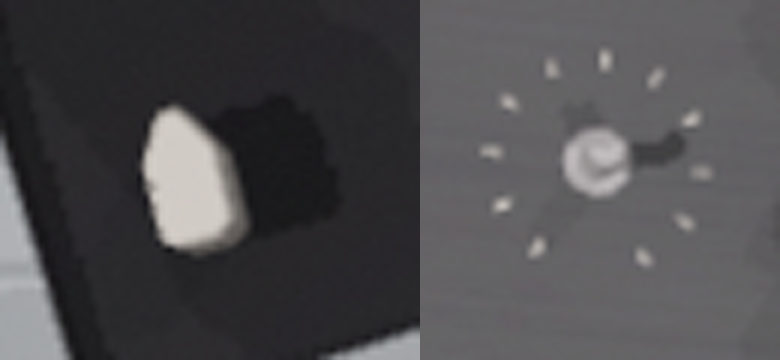

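The crop confirms the choice: a white pointer knob with its nose towards +x, slightly left (yaw about 17°), and the bare shaft inside its tick marks. I go above the knob.

carry_out(
  targets=[0,25,-35,0,4,0,25,-35,0,4,0,25,-35,0,4,0,25,-35,0,4,0,25,-35,0,4,0,25,-35,0,4,0,25,-35,0,4,0,25,-35,0,4,0,25,-35,0,4,0,25,-35,0,2,0,0,0,0,0,0,0,0,0,0],
)

```text
t: 1.4
eef_pos: [0.4908, 0.2797, 0.2312]
tool_rot: [-0.0, -0.148, 0.989, -0.0]
contact_force: [-0.5, 0.7, 0.3]
gripper_width: 0.999
grasp_force: 0.0
```

```bash
python3 - <<'E'
from h import *
c,P,o=look("wrist");save("w1",c["frame"]);print(o["t"],o["eef_pos"],o["tool_rot"],o["q"])
print(proj(c,P,[[.490,.279,.038]]))
E
```

```text
1.4 [0.49075234 0.27969925 0.23123657] [-8.21144563e-05 -1.47526996e-01  9.89058026e-01 -2.57869535e-05] [-0.66061897  0.29630013  0.03950774  1.82572972 -0.01356897  1.01999144
  1.25120395]
[[318.81237737 171.94744155]]
```

View pics/w1.png

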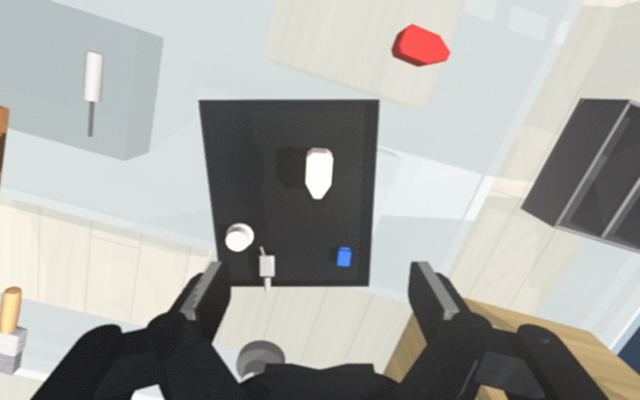

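The wrist view shows the white knob at about (318,172) with its nose pointing down the picture, away from the robot. It stands between the fingers' sides, clear of the other parts at (240,237), (267,263) and (344,257). Measuring it.

```bash
cat >> h.py <<'E'
def knob(c,P,box,z=.038,thr=150):
    im=c["frame"];hsv=cv2.cvtColor(im,cv2.COLOR_RGB2HSV);u0,v0,u1,v1=box
    m=np.zeros(im.shape[:2],np.uint8);m[v0:v1,u0:u1]=((hsv[...,2]>thr)&(hsv[...,1]<70))[v0:v1,u0:u1]
    cn=max(cv2.findContours(m,0,1)[0],key=cv2.contourArea)
    X=ray(c,P,cn[:,0],z)[:,:2].astype(np.float32)
    return cn,X
E
python3 - <<'E'
from h import *
c,P,o=look("wrist");im=c["frame"]
print(im[140:205:4,318].tolist(),im[180,296:342:3].tolist())
cn,X=knob(c,P,(290,135,350,210))
print(cv2.minAreaRect(X),cv2.boundingRect(cn))
r=cv2.minAreaRect(X);print(cv2.boxPoints(r))
# nose: extreme along 17deg; side lines
for a in range(8,26,2):
    t=np.radians(a);d=X@[np.cos(t),np.sin(t)];s=X@[-np.sin(t),np.cos(t)];print(a,d.min(),d.max(),s.min(),s.max(),s.max()-s.min())
E
```

```text
[[69, 68, 67], [70, 70, 67], [109, 107, 101], [180, 176, 161], [254, 254, 252], [255, 254, 253], [255, 254, 253], [255, 254, 253], [255, 254, 253], [255, 254, 253], [255, 254, 253], [255, 254, 253], [255, 254, 253], [255, 254, 253], [255, 255, 255], [81, 80, 76], [62, 62, 59]] [[55, 56, 52], [62, 60, 56], [87, 85, 79], [255, 255, 255], [255, 254, 253], [255, 254, 253], [255, 254, 253], [255, 254, 253], [255, 254, 253], [255, 254, 253], [255, 255, 254], [193, 189, 177], [68, 69, 67], [71, 71, 69], [73, 74, 72], [76, 75, 74]]
((0.4926355183124542, 0.27913498878479004), (0.057061757892370224, 0.02930404432117939), 13.21570110321045) (303, 149, 29, 51)
[[0.4615105  0.28687632]
 [0.46820995 0.25834835]
 [0.52376056 0.27139366]
 [0.5170611  0.29992163]]
8 0.49791769079701764 0.5553027103198944 0.19187255795564173 0.22312776767909936 0.03125520972345763
10 0.5049151520531644 0.5622323292201551 0.17386055313026336 0.20431674266692892 0.030456189536665568
12 0.5112974519727513 0.5684769546325122 0.15563672600206085 0.18525678917640043 0.029620063174339573
14 0.5170568147064442 0.5740289784428115 0.1369316073843877 0.16647851872266287 0.029546911338275167
16 0.5221862233579139 0.5788816363652641 0.11760757318473809 0.14789653553039744 0.03028896234565935
18 0.5264893066655133 0.5831202146012044 0.09799032329936183 0.129142591984102 0.031152268684740164
20 0.5299302085154198 0.586754100890846 0.07824353027574567 0.11029963782575943 0.03205610755001376
22 0.5327254720357413 0.5896731176910925 0.0584014095629804 0.09132230054908284 0.032920890986102444
24 0.5348716916284554 0.591873708629613 0.038488135728710106 0.07223370111630921 0.033745565387599104
```

carry_out(
  targets=[100,0,-1.5,-30,-3.8,100,0,0,-35,0,100,0,0,-35,0,100,0,0,-31,0,100,0,0,0,0,100,0,0,0,0],
)

```text
t: 2.1
eef_pos: [0.4896, 0.2806, 0.1006]
tool_rot: [-0.0, -0.117, 0.993, 0.0]
contact_force: [-0.1, -0.4, -0.2]
gripper_width: 0.608
grasp_force: 0.0
```

```bash
python3 - <<'E'
from h import *
c,P,o=look("wrist");save("w2",c["frame"]);print(o["t"],o["eef_pos"],o["tool_rot"],o["gripper_width"])
cn,X=knob(c,P,(230,60,410,330),thr=235)
p=cv2.approxPolyDP(cn,4,True)[:,0];print(cv2.boundingRect(cn),cv2.contourArea(cn))
print(np.c_[p,ray(c,P,p,.038)[:,:2]].round(4).tolist())
for a in (9,11,12,13,14,15,17):
    t=np.radians(a);d=X@[np.cos(t),np.sin(t)];s=X@[-np.sin(t),np.cos(t)];print(a,d.min(),d.max(),s.min(),s.max(),s.max()-s.min())
E
```

```text
2.1 [0.48955068 0.28058575 0.10061151] [-3.92742252e-04 -1.17270069e-01  9.93099983e-01  3.76882063e-05] 0.6080422262122097
(297, 189, 40, 67) 2123.5
[[329.0, 189.0, 0.4673, 0.2821], [305.0, 190.0, 0.4718, 0.2664], [297.0, 199.0, 0.4794, 0.2624], [298.0, 235.0, 0.5058, 0.2688], [311.0, 255.0, 0.5194, 0.2815], [322.0, 255.0, 0.5175, 0.2893], [335.0, 235.0, 0.4997, 0.2946], [336.0, 196.0, 0.471, 0.288]]
9 0.505669375854195 0.5570332506505588 0.18420135499778745 0.21281629375581607 0.02861493875802862
11 0.5125342024194057 0.5635616035315365 0.16613236680270935 0.19385377391596947 0.027721407113260127
12 0.5157329423392347 0.5665687646371705 0.15702058435160343 0.18428249063064556 0.027261906279042125
13 0.51877458500881 0.5694033434086212 0.14770059179039438 0.17469746688492765 0.026996875094533274
14 0.5216443702458194 0.5721458182265543 0.13831560049880637 0.16549214694784517 0.027176546449038802
15 0.5243453312206721 0.574773372148505 0.12875236185780645 0.1562584919460247 0.027506130088218256
17 0.5290415782718573 0.5795024883342271 0.10919336044364272 0.13768293084369526 0.02848957040005254
```

View pics/w2.png

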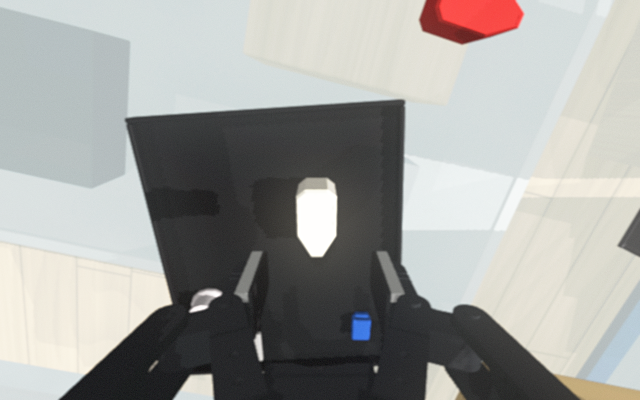

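The close view shows the knob's top face at (297–336, 189–255), centred between the fingers and clear of everything; the blue guard is at (361,327) and the round knob at (206,298). I move down over it and grip.

carry_out(
  targets=[100,-0.6,-2.2,-30,0,100,0,0,-30,0,100,0,0,-20,0,100,0,0,-12,0,100,0,0,0,0,100,0,0,0,0],
)

```text
t: 2.75
eef_pos: [0.4905, 0.2779, 0.0097]
tool_rot: [0.001, -0.116, 0.993, 0.001]
contact_force: [0.7, -0.1, 0.1]
gripper_width: 0.609
grasp_force: 0.0
```

```bash
python3 - <<'E'
from h import *
o=bot.get_obs();print(o["eef_pos"],o["contact_force"],o["gripper_width"])
E
```

```text
[0.49054311 0.27792992 0.00969101] [ 0.69221178 -0.08802509  0.07907217] 0.6091934076930657
```

carry_out(
  targets=[180,0,0,0,0,220,0,0,0,0,255,0,0,0,0,255,0,0,0,0,255,0,0,0,0,255,0,0,0,0],
  newtons=50,
)

```text
t: 3.35
eef_pos: [0.4906, 0.2778, 0.0098]
tool_rot: [0.001, -0.116, 0.993, 0.001]
contact_force: [-0.3, 0.1, 6.4]
gripper_width: 0.321
grasp_force: 50.3
```

carry_out(
  targets=[255,0,0,20,0,255,0,0,40,0,255,0,0,40,0,255,0,0,40,0,255,0,0,20,0,255,14,-37.5,0,0,255,14,-37.5,0,0,255,14,-37.5,0,0,255,14,-37.5,0,0,255,14,-37.5,0,0,255,14,-37.5,0,0,255,14,-37.5,0,0,255,14,-37.5,0,0,255,14,-37.5,0,0,255,14,-37.5,0,0,255,14,-37.5,0,0,255,14,-37.5,0,0,255,0,0,0,0,255,0,0,0,0],
)

```text
t: 5.25
eef_pos: [0.6573, -0.1742, 0.1684]
tool_rot: [-0.0, -0.115, 0.993, -0.0]
contact_force: [-0.2, 0.9, -1.2]
gripper_width: 0.318
grasp_force: 49.5
```

```bash
python3 - <<'E'
from h import *
c,P,o=look("wrist");im=c["frame"];print(o["t"],o["eef_pos"],o["tool_rot"],o["gripper_width"])
u,v=proj(c,P,[[.607,-.173,.081]])[0];print(u,v)
u,v=int(u),int(v);t=im[max(v-50,0):v+50,u-50:u+50]
save("w3",np.hstack([cv2.resize(im[:,90:550],(345,300)),cv2.resize(t,(400,300),interpolation=cv2.INTER_CUBIC)]))
np.save("w3.npy",im)
E
```

```text
5.25 [ 0.65729782 -0.17420241  0.16839131] [-4.26406815e-05 -1.15043807e-01  9.93360414e-01 -8.66531680e-05] 0.3176367574830143
336.6361546165667 142.925573835211
```

View pics/w3.png

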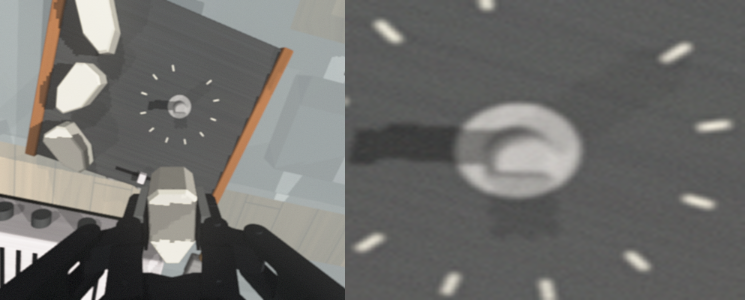

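The wrist view shows the knob held between the fingers (nose down the picture) and the shaft at about (339,143), on a wider pale washer. Its flat seems to face down the picture, away from the robot. I go lower for a better look.

carry_out(
  targets=[255,0,0,-25,0,255,0,0,-25,0,255,0,0,0,0,255,0,0,0,0],
)

```text
t: 5.7
eef_pos: [0.6575, -0.1713, 0.1186]
tool_rot: [-0.0, -0.117, 0.993, 0.0]
contact_force: [0.2, -0.7, -0.3]
gripper_width: 0.312
grasp_force: 49.5
```

```bash
python3 - <<'E'
from h import *
c,P,o=look("wrist");im=c["frame"];print(o["t"],o["eef_pos"],o["tool_rot"])
u,v=proj(c,P,[[.607,-.173,.081]])[0];print(u,v)
u,v=int(u),int(v);t=im[v-40:v+40,u-40:u+40];print("crop origin",u-40,v-40)
k=im[190:400,200:440]
save("w4",np.hstack([cv2.resize(t,(480,480),interpolation=cv2.INTER_CUBIC),cv2.resize(k,(320,280)) if 0 else np.vstack([cv2.resize(k,(320,280)),np.zeros((200,320,3),np.uint8)])]))
np.savez("w4.npz",im=im,P=P)
E
```

```text
5.7 [ 0.65748491 -0.17126759  0.11860497] [-3.00426090e-04 -1.17190516e-01  9.93109306e-01  4.46959699e-04]
336.6185725493473 154.76923768756328
crop origin 296 114
```

View pics/w4.png

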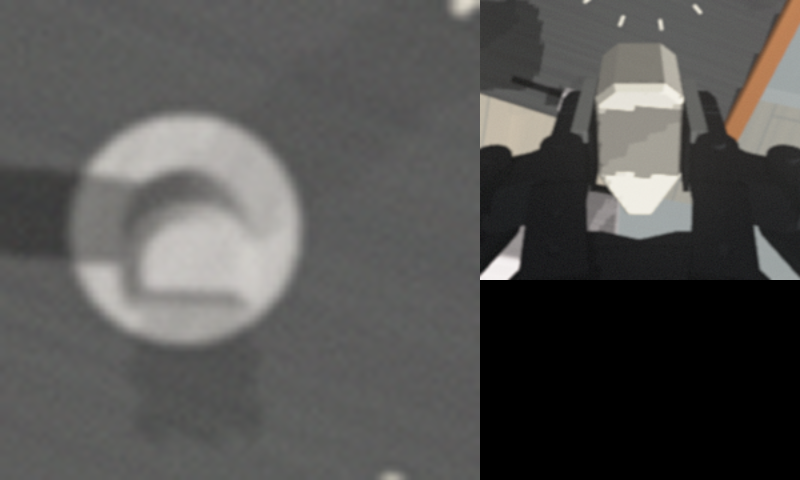

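The left panel shows the shaft close up: the washer is centred at crop (185,230), image (326.8,152.3). The straight flat edge lies near crop y≈298, almost level, so the flat faces straight down the picture, in line with the knob's nose. The right panel shows the knob in the hand: its top's tail edge is near image v≈254 and its nose near (320,350). Now I turn these into positions.

```bash
python3 - <<'E'
from h import *
c,P,o=look("wrist");im=c["frame"];g=cv2.cvtColor(im,cv2.COLOR_RGB2GRAY)
w=np.zeros_like(g);w[128:175,304:350]=(g[128:175,304:350]>125)*255
w=cv2.morphologyEx(w,cv2.MORPH_CLOSE,np.ones((5,5)))
cn=max(cv2.findContours(w,0,1)[0],key=cv2.contourArea);h=cv2.convexHull(cn)
e=cv2.fitEllipse(h);print("washer",e)
for z in(.055,.058):print(z,ray(c,P,[e[0]],z))
A=ray(c,P,[e[0]],.0565)[0]
# flat edge: darkest row per column, subpixel
G=cv2.GaussianBlur(g.astype(float),(3,3),.6);pts=[]
for u in range(319,336):
    v=np.argmin(G[160:168,u])+160
    a,b,d=G[v-1,u],G[v,u],G[v+1,u];pts.append((u,v+.5*(a-d)/(a-2*b+d+1e-9)))
pts=np.array(pts);print(pts.round(2).tolist())
X=ray(c,P,pts,.080)[:,:2].astype(np.float32)
l=cv2.fitLine(X,cv2.DIST_HUBER,0,.0002,.001).ravel();yaw=np.degrees(np.arctan2(l[1],l[0]))
print("flat line dir",yaw,"pt",l[2:])
n=np.array([-l[1],l[0]]);n*=np.sign(n[0]);print("normal yaw",np.degrees(np.arctan2(n[1],n[0])),"axis->flat dist",(l[2:]-A[:2])@n,A)
T=np.eye(4);T[:3,:3]=R(o["tool_rot"]);T[:3,3]=o["eef_pos"]
t=ray(c,P,[[320,253.8],[320,349.8]],o["eef_pos"][2]+.0282);t4=np.c_[t,np.ones(2)]@np.linalg.inv(T).T
print("tool frame tail,nose",t4[:,:3],o["eef_pos"])
print(g[225:270:1,320].tolist(),g[335:360,320].tolist())
print(g[240,255:385].tolist())
# tool heading of -x axis
x=-T[:3,0];print("tool fwd yaw",np.degrees(np.arctan2(x[1],x[0])))
E
```

```text
washer ((327.63531494140625, 150.21336364746094), (38.158260345458984, 38.5623779296875), 93.7400894165039)
0.055 [[ 0.61094375 -0.17746473  0.055     ]]
0.058 [[ 0.6104456 -0.1776666  0.058    ]]
[[319.0, 159.04], [320.0, 160.07], [321.0, 160.95], [322.0, 161.38], [323.0, 161.62], [324.0, 161.71], [325.0, 161.79], [326.0, 161.87], [327.0, 161.91], [328.0, 161.87], [329.0, 161.83], [330.0, 161.84], [331.0, 161.88], [332.0, 161.95], [333.0, 162.06], [334.0, 162.11], [335.0, 162.23]]
flat line dir -80.31869 pt [ 0.6132792  -0.17695948]
normal yaw 9.681305 axis->flat dist 0.0026496778776607423 [ 0.61069468 -0.17756566  0.0565    ]
tool frame tail,nose [[ 0.02151516  0.00029343 -0.02822839]
 [-0.02786115  0.00029552 -0.02816337]] [ 0.658255   -0.17187284  0.11956015]
[125, 124, 123, 124, 123, 124, 124, 126, 125, 128, 124, 125, 124, 123, 124, 126, 125, 122, 124, 123, 122, 124, 125, 126, 126, 119, 122, 157, 205, 218, 216, 218, 217, 219, 220, 219, 224, 226, 227, 227, 228, 229, 223, 207, 195] [237, 238, 238, 237, 237, 238, 237, 236, 238, 238, 237, 237, 238, 235, 224, 199, 173, 162, 167, 166, 166, 165, 166, 165, 164]
[92, 90, 91, 92, 92, 93, 90, 95, 91, 93, 93, 93, 93, 92, 95, 95, 95, 99, 96, 94, 95, 93, 92, 93, 94, 91, 93, 93, 94, 93, 92, 92, 94, 92, 94, 101, 111, 117, 116, 116, 117, 116, 118, 116, 116, 117, 119, 124, 123, 123, 126, 122, 124, 125, 124, 124, 125, 126, 123, 126, 124, 123, 124, 124, 125, 126, 122, 125, 124, 125, 122, 125, 123, 124, 126, 123, 125, 125, 127, 123, 126, 138, 157, 173, 179, 180, 179, 179, 180, 178, 179, 176, 164, 137, 105, 93, 94, 94, 93, 95, 92, 95, 93, 94, 94, 95, 96, 95, 98, 98, 95, 97, 95, 97, 94, 95, 93, 96, 96, 93, 94, 98, 95, 97, 95, 98, 94, 95, 94, 95]
tool fwd yaw 13.434494437624716
```

```bash
cat > m.py <<'E'
from h import *
def toolray(c,uv,zt):  # point at tool z = zt (tool frame)
    return ray(c,np.array(c["tool_from_camera"]),uv,zt)
def washer(g,u0=304,v0=128,u1=352,v1=178):
    w=np.zeros_like(g);w[v0:v1,u0:u1]=(g[v0:v1,u0:u1]>125)*255
    w=cv2.morphologyEx(w,cv2.MORPH_CLOSE,np.ones((5,5)))
    cn=max(cv2.findContours(w,0,1)[0],key=cv2.contourArea);return cv2.fitEllipse(cv2.convexHull(cn))
E
python3 - <<'E'
from m import *
W=[];E=[];S=[]
for i in range(5):
    c,P,o=look("wrist");g=cv2.cvtColor(c["frame"],cv2.COLOR_RGB2GRAY);e=washer(g);W.append(e[0]);E.append(o["eef_pos"])
    G=cv2.GaussianBlur(g.astype(float),(3,3),.6)
    r=[]
    for u in range(324,335):
        v=np.argmin(G[158:168,u])+158;a,b,d=G[v-1,u],G[v,u],G[v+1,u];r.append(v+.5*(a-d)/(a-2*b+d+1e-9))
    S.append(np.polyfit(range(324,335),r,1))
print(np.round(W,2).tolist(),np.round(E,4).tolist(),np.round(S,3).tolist())
w=np.mean(W,0);z=np.mean(E,0)[2]
A=toolray(c,[w],z-.0565)[0];print("shaft axis in tool",A)
sl=np.mean(S,0);p=[[324,np.polyval(sl,324)],[334,np.polyval(sl,334)]]
L=toolray(c,p,z-.080);d=L[1]-L[0];print("flat pts tool",L,"slope deg",np.degrees(np.arctan2(d[0],d[1])))
# knob before grasp, from w2
im=cv2.cvtColor(cv2.imread("pics/w2.png"),cv2.COLOR_BGR2RGB);c2=dict(c,frame=im)
cn,_=knob(c2,P,(230,60,410,330),thr=235)
X=toolray(c2,cn[:,0],.0996-.038)[:,:2];print("knob w2 tool x",X.min(0),X.max(0))
E
```

```text
[[328.48, 149.65], [328.84, 149.68], [329.06, 149.91], [329.05, 150.2], [329.15, 150.62]] [[0.6586, -0.1723, 0.12], [0.6586, -0.1726, 0.1201], [0.6585, -0.1728, 0.1199], [0.6584, -0.1729, 0.1197], [0.6582, -0.1729, 0.1195]] [[0.027, 152.239], [0.023, 153.695], [0.026, 152.948], [0.026, 153.408], [0.025, 153.9]]
shaft axis in tool [0.04773405 0.00636891 0.06335867]
flat pts tool [[0.04511743 0.00281422 0.03985867]
 [0.04496119 0.00868875 0.03985867]] slope deg -1.523497684252825
knob w2 tool x [-0.02873767 -0.01547116] [0.02156343 0.01147599]
```

carry_out(
  targets=[255,-23,-2,0,-1.5,255,-23,-2.4,0,0,255,0,0,-15,0,255,0,0,-7,0,255,0,0,0,0,255,0,0,0,0,255,0,0,0,0],
)

```text
t: 6.75
eef_pos: [0.6124, -0.1772, 0.0965]
tool_rot: [0.0, -0.103, 0.995, -0.0]
contact_force: [0.8, 0.1, -0.1]
gripper_width: 0.321
grasp_force: 49.5
```

```bash
python3 - <<'E'
from h import *
for i in range(4):
    c,P,o=look("scene");print(o["t"],o["eef_pos"].round(4),o["contact_force"].round(1))
q=o["tool_rot"];print(2*np.degrees(np.arctan2(q[2],q[1]))-180)
im=c["frame"];u,v=proj(c,P,[[.611,-.177,.09]])[0].astype(int);print(u,v)
print(proj(c,P,[[.6106,-.1776,.081],[.6106,-.1776,.055]]))
save("s2",cv2.resize(im[v-50:v+40,u-60:u+60],(800,600),interpolation=cv2.INTER_CUBIC))
E
```

```text
6.75 [ 0.6124 -0.1772  0.0965] [ 0.8  0.1 -0.1]
6.8 [ 0.6123 -0.1772  0.0966] [-0.4  0.2 -0.6]
6.85 [ 0.6122 -0.1772  0.0966] [-0.4  0.8 -0.6]
6.9 [ 0.6121 -0.1772  0.0966] [ 0.6  0.8 -0.9]
11.864713765785183
233 310
[[233.67455112 312.29207561]
 [236.74139153 318.12692933]]
```

View pics/s2.png

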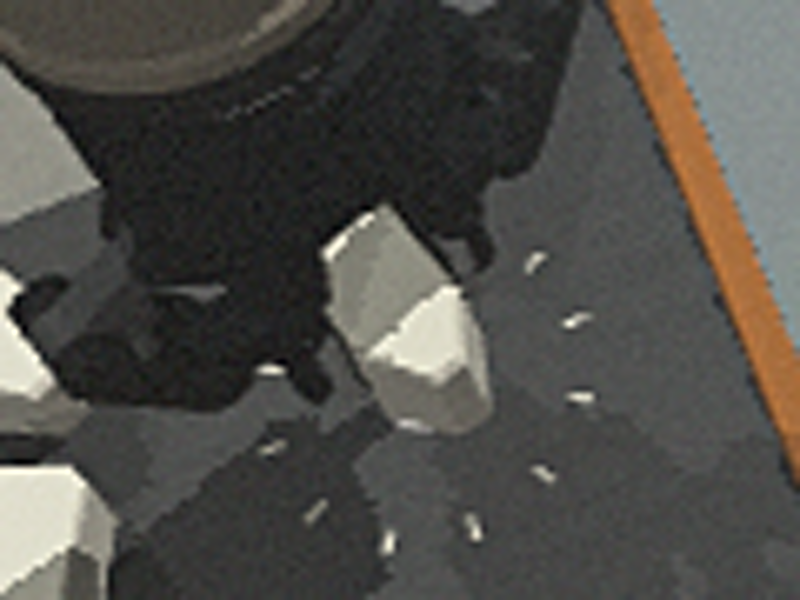

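The scene view shows the knob upright in the fingers, over the middle of the tick ring; the shaft is hidden below it. I go down gently and watch the force.

carry_out(
  targets=[255,0,0,-4,0,255,0,0,-4,0,255,0,0,-3,0,255,0,0,-2,0,255,0,0,-2,0,255,0,0,0,0,255,0,0,0,0],
)

```text
t: 7.65
eef_pos: [0.6116, -0.1773, 0.0813]
tool_rot: [0.0, -0.103, 0.995, -0.0]
contact_force: [0.4, 0.4, -0.9]
gripper_width: 0.316
grasp_force: 49.5
```

carry_out(
  targets=[255,0,0,-3,0,255,0,0,-3,0,255,0,0,-2,0,255,0,0,-2,0,255,0,0,0,0,255,0,0,0,0],
)

```text
t: 8.25
eef_pos: [0.6116, -0.1772, 0.0712]
tool_rot: [-0.0, -0.103, 0.995, 0.0]
contact_force: [0.2, -0.1, 0.2]
gripper_width: 0.323
grasp_force: 49.5
```

carry_out(
  targets=[255,0,0,-2,0,255,0,0,-1.5,0,255,0,0,-1.5,0,255,0,0,0,0,255,0,0,0,0,255,0,0,0,0],
)

```text
t: 8.85
eef_pos: [0.6117, -0.1773, 0.0666]
tool_rot: [0.0, -0.103, 0.995, -0.0]
contact_force: [-1.0, 0.6, 4.7]
gripper_width: 0.323
grasp_force: 49.9
```

The force is 4.7 N, so the spring has begun to give, about 2 mm pressed. I push on to the stop.

carry_out(
  targets=[255,0,0,-1.5,0,255,0,0,-1.5,0,255,0,0,-1,0,255,0,0,0,0,255,0,0,0,0,255,0,0,0,0],
)

```text
t: 9.45
eef_pos: [0.6118, -0.1774, 0.0629]
tool_rot: [0.0, -0.103, 0.995, -0.0]
contact_force: [-1.7, 0.8, 7.1]
gripper_width: 0.317
grasp_force: 50.4
```

carry_out(
  targets=[255,0,0,-1,0,255,0,0,-1,0,255,0,0,0,0,255,0,0,0,0,255,0,0,0,0],
)

```text
t: 9.95
eef_pos: [0.612, -0.1774, 0.0624]
tool_rot: [0.001, -0.103, 0.995, 0.0]
contact_force: [-6.9, 1.9, 18.4]
gripper_width: 0.319
grasp_force: 52.2
```

It's at the stop: the force rose to 18 N with almost no travel. I let it settle and check with a picture.

carry_out(
  targets=[255,0,0,0,0,255,0,0,0,0,255,0,0,0,0,255,0,0,0,0,255,0,0,0,0,255,0,0,0,0,255,0,0,0,0,255,0,0,0,0],
)

```text
t: 10.75
eef_pos: [0.612, -0.1774, 0.0624]
tool_rot: [0.001, -0.103, 0.995, 0.0]
contact_force: [-6.1, 2.4, 17.6]
gripper_width: 0.317
grasp_force: 52.2
```

```bash
python3 - <<'E'
from h import *
c,P,o=look("scene");im=c["frame"];print(o["eef_pos"],o["contact_force"],np.abs(o["joint_vel"]).max())
a=cv2.resize(im[250:350,180:300],(480,400),interpolation=cv2.INTER_CUBIC)
c,P,o=look("wrist");k=cv2.resize(c["frame"][190:390,240:400],(320,400),interpolation=cv2.INTER_CUBIC)
save("fin",np.hstack([a,k]))
E
```

```text
[ 0.61199601 -0.17738803  0.06239568] [-6.10760137  2.43573827 17.6016381 ] 0.0017264329077454643
```

View pics/fin.png

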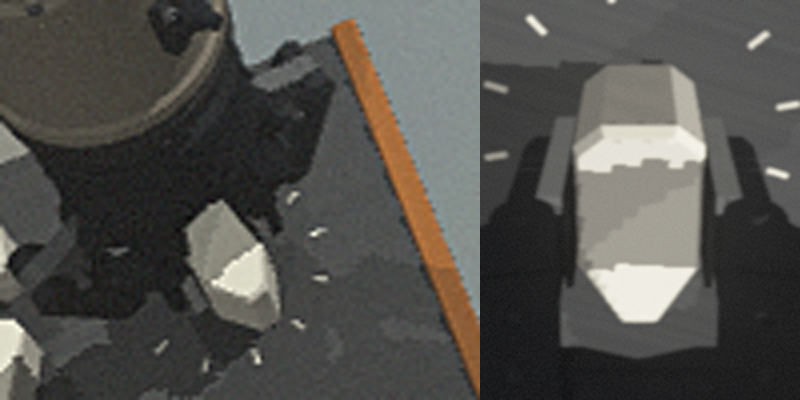

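The knob sits upright at the centre of the tick ring, still between the pads. Its tail edge is at the same wrist row as before (about 252), so it hasn't slipped. Height and force both agree with it being home and at the stop.

```bash
python3 -c "
from station import bot
print(bot.hand_in())"
```

```text
the job is handed in; nothing more can be done
None
```

I fitted the knob flat to flat on the D-shaft and pushed it down to the spring switch's stop (about 18 N), then handed the job in with the gripper still holding it pressed; the hand-in returned no verdict.

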